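# Wedge the rocking enclosure

### The arm

A 6-joint arm with a two-finger parallel gripper is mounted at the origin on the work surface. World frame = base frame: x ahead of the robot, y to its left, z up, the work surface at z = 0. Lengths are in m, angles in rad, forces in N, time in s.
With the tool pointing down it reaches from about 0.3 to 0.875 m from the base axis. Payload 6.4 kg.
Tool frame: the origin (TCP) lies at the very end of the fingers, on their centre line; the grasp point (between the pads) lies 19 mm behind it; z points along the fingers, y is the line along which they close (so a half turn about z gives the same grasp; the last joint's range is limited). The gripper opens to 85 mm and grips with 20 to 120 N. Pads are 22 mm wide; open, the fingers measure 114 mm over their backs; the gripper's body (76 mm by 85 mm) begins 54 mm behind the grasp point. The pads swing forward as they close: fully open they stand 13 mm farther back than shut.
Start: joints at [-1.391, 0.181, 1.607, -0, 1.354, -0.206], TCP at [0.216, -0.533, 0.231] pointing down, gripper open.
Joint ranges: [-2.99, 2.99], [-0.89, 2.07], [0.3, 2.58], [-1.14, 4.28], [0, 2.63], [-3.12, 3.12]. Speed limits (rad/s): [2.57, 2.57, 3.01, 3.14, 3.14, 3.14].

### API

Orientations are given as a unit quaternion [w, x, y, z].
In Python, from bench import telemetry, camera, ctrl, spotter gives the robot as it stands.
- The arm moves only by the tool send_rows, never from a script. Its argument "series" is a list of rows, each a list of 3 entries, a list of its own where there are three numbers: the turn, a rotation vector about the world's x, y, z in degrees, then the shift along the world's x, y, z in mm, then the closure, from -1 (fully open) to 1 (shut), so that 0 is half open. In form: [[[rx, ry, rz], [dx, dy, dz], gripper], ...]. A call has 1 to 10 rows; each row is the pose to reach, as a shift and turn from the pose commanded when the call began; what a row does not reach only later rows make up. A row lasts 1/8 s, in which the tool goes at most 62.5 mm and 10.7 degrees, less where a joint would pass 70% of its speed; a pose out of reach is approached as far as the arm can. A call with a gripper value outside its range is refused whole. The fingers move at their own pace and stop on an object; the grip force is fixed at half the most. Time passes only in rows, so rows that repeat a pose let the fingers close. It gives the time, the measured TCP pose, the force, the opening and the grip force at its end, in the units of the state.
- telemetry.get_obs(): the state, without advancing time (a new reading comes with each control period).
- camera(name): name is "scene" or "top" or "wrist"; returns a dict with "pixels" (420x560x3 uint8, red, green, blue), "camera_matrix" (3x3 intrinsics, pixels), "xyz" and "orientation" of the camera in the world. Camera axes: x right, y up, looking along -z (the intrinsics and any distortion apply to the point x, -y, -z); pixel columns grow to the right and rows downward; lengths in m; the calibration is good to about 2 mm. A picture is of the moment at which its call begins. There is no depth.
- ctrl.hand_in(): hands the job in; it is judged then, once.
Trained networks look in the newest picture that a camera, given by its name, has taken for a name from the list of things; names that differ only in an ending like _2 or _b are one class to them, and where a whole thing is asked for, a point or a joint stands for the part that bears it (a point fixed in the world has none). Each returns a list of dicts, best first, with "conf" (0 to 1); they miss things now and then, are a little off and sometimes report something else, mostly with a low value. They report only what shows in the picture. A call takes as long as a camera call. They do not tell look-alikes from the thing itself.
- spotter.boxes_of(thing, camera): "xyz" ([x, y, z] in m, in world coordinates, good to about 4 mm: the middle of the surface that is visible of it).
- spotter.landmark_of(thing, camera): "xyz" ([x, y, z] in m, in world coordinates, good to about 4 mm: a listed point, or the origin of a listed thing).
The state is a dict: "time_s": time; "q": joint angles; "dq": joint speeds; "joint_efforts": joint torques, N m; "eef_pos": TCP position; "eef_rot": TCP orientation; "wrist_force": force on the tool from outside, world axes, zero at the start; "torque": the same for the moment, N m; "opening": opening from 0.0 (shut) to 1.0 (fully open); "grasp_force": force on a finger pad.
Only numpy, scipy, OpenCV 4.12 (cv2) and the standard library are available. Lean on these libraries where they do the work, as an engineer would, in place of code of your own. Each camera call takes 0.05 s, during which the arm holds its last target. There are 200 camera calls.

### The job

The blue metal enclosure rocks because its orange foot is screwed in too far and does not reach the bench. With your fingertips only, push the wooden wedge along the bench, thin end first, under the orange foot until it is snug and the enclosure stands level, then press down firmly on the red dot on the lid to feel whether it still rocks, pushing the wedge in farther if it does. Never pick the wedge or enclosure up, do not shove the enclosure out of its place, leave the tools and the tub alone, and finish while still pressing on the red dot with the enclosure standing firm on the wedge.

Things in the scene. Friction and masses are not known exactly. Their poses are not given: they have to be found in the camera images.
- case: Blue metal enclosure, bare aluminium lid, 240 x 260 mm (x, y), about 2.2 kg, loose. Origin: centre of its plan at bench level, z up. Box underside 30 mm, lid top 85 mm above the bench (louvres, screws 1.5 mm proud). Feet at x = +-100, y = +-110 mm: three black ball feet (28 mm) stand on the bench; the orange one at (+100, +110), a flat disc 28 mm across, 10 thick, is short. Left alone it is level.
- corner (a point): Centre of the red dot (26 mm across) on the lid, 85 mm above the bench, straight above the orange foot: press here, at most 25 mm off. Without a snug wedge, 2 to 5 N here rocks the enclosure down 8 to 14 mm, until the orange foot meets the bench. A firm test press is 8 to 15 N; on a snug wedge the lid then gives less than about 1.5 mm.
- short_foot (a point): Bench-level point (height 0) straight below the middle of the orange foot, at case (+100, +110, 0) mm. The foot's flat underside is 8 to 14 mm above it, different each time and not told.
- wedge: Light-wood wedge, 150 mm long (x), 60 wide (y), 0.1 kg, flat on the bench. Origin: centre of underside. +x points to the thin end (2 mm thick at x = +75); it thickens evenly to 24 mm at the upright square end x = -75, where it is pushed. Starts on the case's +y side, thin end 35 to 85 mm from the foot's middle, pointing about along the case's -y (within 0.15 rad and 12 mm). Stays jammed when left.
- thin_end (a point): Middle of the thin edge of the wedge, on its underside (x = +75 mm).
- thick_end (a point): Middle of the upright thick end face of the wedge, 12 mm above its underside (x = -75 mm).
- mallet: Bystander: mallet with black rubber head 60 x 100 mm and a wooden handle, lying beyond the enclosure; handle points to its -x, 270 mm long from the head's middle (origin). Not to be moved.
- tub: Bystander: red plastic tub with black lid, 124 mm diameter, 150 mm tall, origin at the centre of its underside. Not to be moved.
- pliers: Bystander: pliers with blue handles, about 170 mm long and 18 mm high, origin at the pivot. Not to be moved.
- screwdriver: Bystander: screwdriver lying on the bench beyond the wedge, origin about its middle. Not to be moved.
Mind the look-alikes: they are no part of the job. Of the things like the wedge, leave any that is purple; of the rest the larger one is meant.

How it is judged:
By the outcome, as a careful person would: the job done as asked, in the order asked, and still so for the second after the job is handed in, while the arm keeps its last pose, push and grip.
It also fails if it takes over 54 s, if anything falls off the work surface, if the arm or the gripper's body presses on something with over 40 N, if the wrist force passes 120 N, or if a joint passes its speed limit or range.

## Working session

There is one attempt and no reset: what is moved stays moved. The work goes in short steps, Python scripts to look and compute and a tool call to move; the robot and the scene stay as the last step left them, time stands still between calls to the robot, and variables do not carry over. Pictures are saved under pics/ and viewed, at most 10 in all, crops included, and the job is handed in when it is done.

Besides the shell and the picture viewer there is one more tool, called after "Emit:" as name(argument=value, ...) on one line, values as JSON. send_rows: Moves the arm, as the interface text tells. Its arguments: {"type":"object","properties":{"series":{"type":"array","items":{"type":"array"}}},"required":["series"]}

```bash
mkdir -p pics
cat > h.py <<'E'
from bench import telemetry, camera, ctrl, spotter
import numpy as np, cv2
E
python3 - <<'E'
from h import *
for c in ("scene","top"):
    r=camera(c); cv2.imwrite(f"pics/{c}0.png",r["pixels"][:,:,::-1])
    print(c,np.round(r["xyz"],3),np.round(r["orientation"],3),np.round(r["camera_matrix"],0).tolist(),[k for k in r])
    for t in ("case","corner","short_foot","wedge","thin_end","thick_end","tub","screwdriver","pliers","mallet"):
        print(t,[(np.round(d["xyz"],3).tolist(),round(d["conf"],2)) for d in spotter.landmark_of(t,c)[:4]])
o=telemetry.get_obs();print(o["time_s"],o["eef_pos"],o["eef_rot"],o["wrist_force"])
E
```

```text
scene [ 1.263 -0.697  0.797] [0.828 0.411 0.169 0.343] [[470.0, 0.0, 270.0], [0.0, 470.0, 203.0], [0.0, 0.0, 1.0]] ['pixels', 'camera_matrix', 'xyz', 'orientation']
case [([0.465, -0.135, -0.001], 0.91)]
corner [([0.562, -0.029, 0.086], 0.91)]
short_foot [([0.564, -0.024, 0.084], 0.65), ([0.564, -0.026, -0.006], 0.57)]
wedge [([0.396, 0.16, 0.001], 0.88), ([0.709, 0.071, -0.001], 0.77), ([0.563, -0.029, -0.002], 0.38)]
thin_end [([0.57, 0.024, -0.002], 0.77), ([0.34, 0.206, -0.001], 0.61), ([0.706, 0.022, 0.002], 0.56), ([0.554, -0.505, 0.003], 0.49)]
thick_end [([0.584, 0.178, 0.014], 0.86), ([0.452, 0.117, 0.013], 0.83), ([0.714, 0.122, 0.002], 0.61)]
tub [([0.554, -0.505, 0.002], 0.83)]
screwdriver [([0.679, 0.412, -0.004], 0.72), ([0.584, 0.176, 0.014], 0.25)]
pliers [([0.431, 0.406, -0.001], 0.57), ([0.565, -0.029, -0.002], 0.25)]
mallet [([0.763, -0.079, 0.002], 0.59)]
top [ 0.449 -0.026  1.234] [ 0.712  0.036 -0.04  -0.7  ] [[451.0, 0.0, 274.0], [0.0, 451.0, 205.0], [0.0, 0.0, 1.0]] ['pixels', 'camera_matrix', 'xyz', 'orientation']
case [([0.46, -0.135, -0.001], 0.84)]
corner [([0.565, -0.027, 0.085], 0.77)]
short_foot []
wedge [([0.71, 0.071, 0.0], 0.8), ([0.394, 0.162, -0.005], 0.7), ([0.557, -0.497, -0.0], 0.64), ([0.577, 0.098, -0.002], 0.63)]
thin_end [([0.335, 0.211, -0.002], 0.98), ([0.712, 0.021, 0.001], 0.97), ([0.568, 0.027, -0.0], 0.66), ([0.565, -0.026, 0.087], 0.26)]
thick_end [([0.584, 0.174, 0.012], 0.77), ([0.71, 0.128, 0.01], 0.77), ([0.454, 0.118, 0.01], 0.71), ([0.682, 0.414, 0.004], 0.68)]
tub [([0.558, -0.499, -0.002], 0.92)]
screwdriver [([0.682, 0.413, -0.0], 0.85)]
pliers [([0.428, 0.408, -0.001], 0.77), ([0.566, -0.024, 0.085], 0.62)]
mallet [([0.761, -0.081, 0.003], 0.56)]
1.1 [ 0.21638362 -0.53273229  0.23125956] [-1.76460998e-05  9.81454905e-01  1.91693162e-01  9.33756746e-07] [ 0.63336726  0.29499666 -0.33821352]
```

View pics/scene0.png

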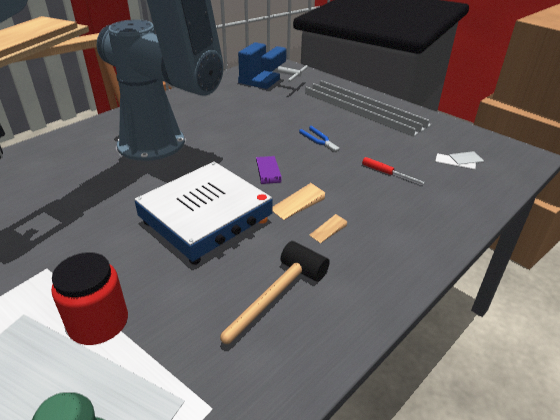

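View pics/top0.png

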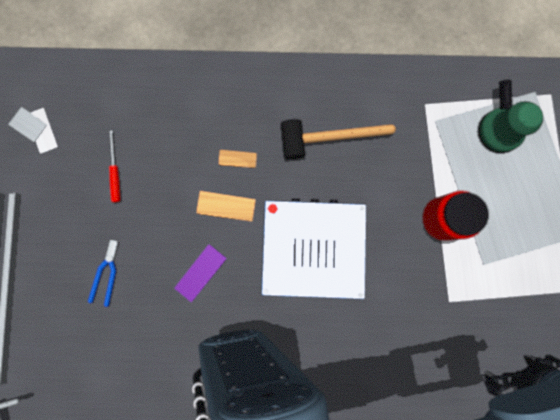

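The top view shows the red dot at (272,208). The job wedge is the larger wooden one at (226,206). The purple one (200,272) and the small wooden one (238,158) are decoys. Both views agree on the thin end at (0.569,0.025), the thick end at (0.584,0.176) and the foot at (0.564,-0.026), so the wedge already points at the foot.

Emit:
send_rows(series=[[[0,0,62],[370,763,0],0.4],[[0,0,62],[370,763,0],0.4],[[0,0,62],[370,763,0],0.4],[[0,0,62],[370,763,0],0.4],[[0,0,62],[370,763,0],0.4],[[0,0,62],[370,763,0],0.4],[[0,0,62],[370,763,0],0.4],[[0,0,62],[370,763,0],0.4],[[0,0,62],[370,763,0],0.4],[[0,0,62],[370,763,0],0.4]])

```text
time_s: 2.35
eef_pos: [0.4899, 0.0317, 0.2317]
eef_rot: [0.001, 0.742, 0.67, 0.0]
wrist_force: [1.2, -1.3, 0.2]
opening: 0.3
grasp_force: 0.0
```

Run:
```python
from h import *
o=telemetry.get_obs()
for k in ("time_s","q","eef_pos","eef_rot","wrist_force","opening"):print(k,np.round(o[k],3))
```

```text
time_s 2.35
q [-0.178 -0.012  1.813 -0.     1.339 -0.075]
eef_pos [0.49  0.032 0.232]
eef_rot [0.001 0.742 0.67  0.   ]
wrist_force [ 1.215 -1.279  0.171]
opening 0.3
```

Emit:
send_rows(series=[[[0,0,0],[94,190,0],0.4],[[0,0,0],[94,190,0],0.4],[[0,0,0],[94,190,0],0.4],[[0,0,0],[94,190,0],0.4],[[0,0,0],[94,190,0],0.4],[[0,0,0],[94,190,0],0.4],[[0,0,0],[94,190,0],0.4]])

```text
time_s: 3.22
eef_pos: [0.5829, 0.2184, 0.2315]
eef_rot: [0.0, 0.743, 0.669, -0.0]
wrist_force: [0.2, 0.0, 0.2]
opening: 0.298
grasp_force: 0.0
```

Run:
```python
from h import *
o=telemetry.get_obs()
for k in ("time_s","eef_pos","eef_rot","wrist_force"):print(k,np.round(o[k],4))
r=camera("wrist"); cv2.imwrite("pics/w1.png",r["pixels"][:,:,::-1])
for t in ("wedge","thin_end","thick_end","corner"):
    print(t,[(np.round(d["xyz"],3).tolist(),round(d["conf"],2)) for d in spotter.landmark_of(t,"wrist")[:4]])
```

```text
time_s 3.225
eef_pos [0.5829 0.2184 0.2315]
eef_rot [ 1.000e-04  7.430e-01  6.693e-01 -1.000e-04]
wrist_force [0.2382 0.0477 0.2433]
wedge [([0.708, 0.073, -0.0], 0.75), ([0.573, 0.099, -0.001], 0.74), ([0.399, 0.164, 0.0], 0.62)]
thin_end [([0.336, 0.209, -0.003], 0.79), ([0.569, 0.024, -0.002], 0.73), ([0.705, 0.022, -0.001], 0.67)]
thick_end [([0.455, 0.122, 0.01], 0.86), ([0.712, 0.121, 0.006], 0.6), ([0.589, 0.172, 0.009], 0.57)]
corner []
```

View pics/w1.png

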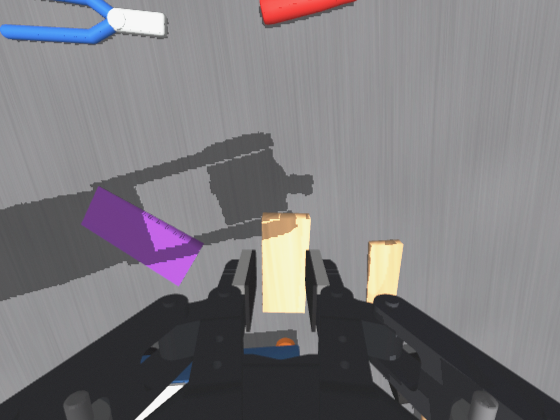

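The wrist view shows the wedge at (262–310, 212–312), with the orange foot at (286,342) straight ahead of it. Going down behind the thick end.

Emit:
send_rows(series=[[[0,0,0],[5,7,-60],0.4],[[0,0,0],[5,7,-120],0.4],[[0,0,0],[5,7,-180],0.4],[[0,0,0],[5,7,-205],0.4],[[0,0,0],[5,7,-215],0.4],[[0,0,0],[5,7,-222],0.4],[[0,0,0],[5,7,-222],0.4],[[0,0,0],[5,7,-222],0.4]])

```text
time_s: 4.47
eef_pos: [0.5892, 0.2268, 0.0108]
eef_rot: [0.001, 0.743, 0.67, 0.001]
wrist_force: [0.7, -0.6, 0.6]
opening: 0.298
grasp_force: 0.0
```

Emit:
send_rows(series=[[[0,0,0],[-1,-12,-2],0.4],[[0,0,0],[-3,-24,-2],0.4],[[0,0,0],[-4,-34,-2],0.4],[[0,0,0],[-5,-42,-2],0.4],[[0,0,0],[-6,-50,-2],0.4],[[0,0,0],[-7,-60,-2],0.4],[[0,0,0],[-8,-70,-2],0.4],[[0,0,0],[-9,-80,-2],0.4],[[0,0,0],[-10,-90,-2],0.4],[[0,0,0],[-11,-98,-2],0.4]])

```text
time_s: 5.72
eef_pos: [0.5771, 0.1279, 0.0074]
eef_rot: [0.0, 0.743, 0.67, 0.0]
wrist_force: [1.2, 0.5, 1.1]
opening: 0.302
grasp_force: 0.6
```

Run:
```python
from h import *
o=telemetry.get_obs()
for k in ("time_s","eef_pos","wrist_force","torque"):print(k,np.round(o[k],4))
for c in ("scene","wrist"):
  r=camera(c); cv2.imwrite(f"pics/{c}2.png",r["pixels"][:,:,::-1])
  for t in ("wedge","thin_end","thick_end","corner","case"):
    print(c,t,[(np.round(d["xyz"],3).tolist(),round(d["conf"],2)) for d in spotter.landmark_of(t,c)[:4]])
```

```text
time_s 5.725
eef_pos [0.5771 0.1279 0.0074]
wrist_force [1.2395 0.5285 1.1151]
torque [0.1436 0.0076 0.0231]
scene wedge [([0.573, 0.044, -0.004], 0.92), ([0.394, 0.165, -0.001], 0.89), ([0.708, 0.068, -0.0], 0.61)]
scene thin_end [([0.566, -0.035, 0.0], 0.94), ([0.337, 0.21, -0.002], 0.88), ([0.71, 0.02, 0.002], 0.83), ([0.676, 0.412, -0.002], 0.64)]
scene thick_end [([0.712, 0.12, 0.003], 0.93), ([0.453, 0.117, 0.012], 0.87), ([0.579, 0.121, 0.011], 0.66)]
scene corner [([0.563, -0.026, 0.087], 0.68), ([0.565, -0.036, -0.001], 0.27), ([0.568, -0.028, -0.003], 0.21)]
scene case [([0.464, -0.138, -0.001], 0.96)]
wrist wedge []
wrist thin_end []
wrist thick_end [([0.581, 0.117, 0.012], 0.89), ([0.456, 0.122, 0.01], 0.87), ([0.71, 0.118, 0.007], 0.82)]
wrist corner []
wrist case []
```

View pics/wrist2.png

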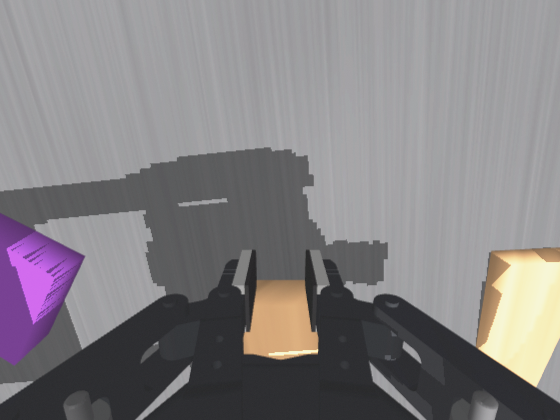

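The wedge slid in straight: thin end at about y=-0.033, thick end at about y=0.119. Next come small force-watched steps.

Emit:
send_rows(series=[[[0,0,0],[-1,-7,0],0.4],[[0,0,0],[-2,-14,0],0.4],[[0,0,0],[-2,-20,0],0.4],[[0,0,0],[-2,-20,0],0.4]])

```text
time_s: 6.82
eef_pos: [0.5751, 0.1078, 0.0073]
eef_rot: [0.0, 0.743, 0.669, -0.0]
wrist_force: [-0.7, 0.4, 0.3]
opening: 0.3
grasp_force: 0.0
```

Emit:
send_rows(series=[[[0,0,0],[0,-3,0],0.4],[[0,0,0],[-1,-6,0],0.4]])

```text
time_s: 7.08
eef_pos: [0.5742, 0.1026, 0.0073]
eef_rot: [0.0, 0.742, 0.67, 0.0]
wrist_force: [-1.0, 0.5, 0.6]
opening: 0.3
grasp_force: 0.4
```

Emit:
send_rows(series=[[[0,0,0],[0,-3,0],0.4],[[0,0,0],[-1,-6,0],0.4]])

```text
time_s: 7.32
eef_pos: [0.5732, 0.0966, 0.0073]
eef_rot: [-0.0, 0.743, 0.67, 0.0]
wrist_force: [0.8, 3.3, -0.4]
opening: 0.297
grasp_force: 1.5
```

Emit:
send_rows(series=[[[0,0,0],[0,-2,0],0.4],[[0,0,0],[0,-3,0],0.4]])

```text
time_s: 7.58
eef_pos: [0.573, 0.0944, 0.0073]
eef_rot: [-0.001, 0.743, 0.67, 0.0]
wrist_force: [0.4, 6.3, 0.0]
opening: 0.297
grasp_force: 3.4
```

Run:
```python
from h import *
for i in range(3):
  r=camera("scene"); o=telemetry.get_obs(); print(np.round(o["wrist_force"],2),np.round(o["eef_pos"],4))
  for t in ("thin_end","corner","case"):
    print(t,[(np.round(d["xyz"],4).tolist(),round(d["conf"],2)) for d in spotter.landmark_of(t,"scene")[:1]])
p=r["pixels"][:,:,::-1]; cv2.imwrite("pics/s3.png",cv2.resize(p[140:280,110:350],None,fx=3,fy=3,interpolation=2))
```

```text
[ 0.33  5.27 -0.3 ] [0.573  0.0944 0.0073]
thin_end [([0.3391, 0.2074, -0.0023], 0.82)]
corner [([0.5651, -0.0257, 0.0824], 0.55)]
case [([0.465, -0.1402, -0.0003], 0.64)]
[0.37 4.87 0.07] [0.573  0.0944 0.0073]
thin_end [([0.5626, -0.0689, -0.0022], 0.7)]
corner [([0.5646, -0.0282, 0.087], 0.73)]
case [([0.4659, -0.1365, 0.0005], 0.56)]
[1.09 4.38 1.06] [0.573  0.0944 0.0073]
thin_end [([0.3385, 0.2087, -0.0043], 0.72)]
corner [([0.5642, -0.0278, 0.0845], 0.97)]
case [([0.5732, 0.0879, 0.0127], 0.44)]
```

View pics/s3.png

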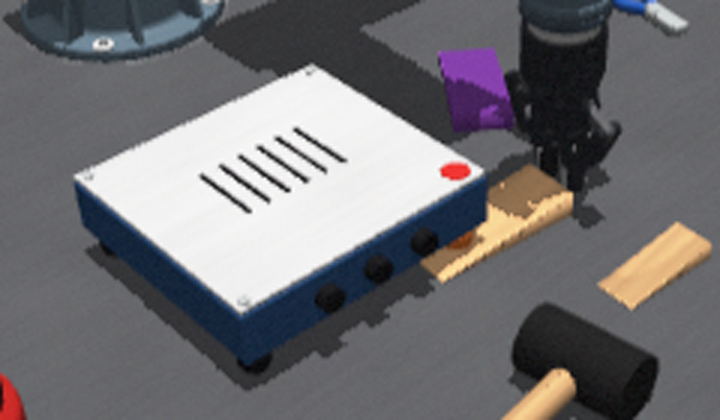

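The close-up shows the wedge under the orange foot at (460,240), the lid flat and the case in place. Push force rose to about 6 N, so it has made contact. Now backing off, rising and moving to the red dot with the fingers shut.

Emit:
send_rows(series=[[[0,0,0],[0,8,0],0.4],[[0,0,0],[2,25,0],0.4],[[0,0,0],[2,25,50],0.4],[[0,0,0],[2,25,110],0.7],[[0,0,0],[-5,-20,125],1],[[0,0,0],[-9,-75,125],1],[[0,0,0],[-9,-121,120],1],[[0,0,0],[-9,-121,100],1],[[0,0,0],[-9,-121,90],1],[[0,0,0],[-9,-121,90],1]])

```text
time_s: 9.43
eef_pos: [0.5634, -0.0263, 0.0964]
eef_rot: [-0.001, 0.742, 0.67, -0.001]
wrist_force: [0.1, -0.6, 0.0]
opening: -0.002
grasp_force: 0.0
```

Emit:
send_rows(series=[[[0,0,0],[0,0,-4],1],[[0,0,0],[0,0,-6],1],[[0,0,0],[0,0,-8],1]])

```text
time_s: 9.8
eef_pos: [0.5643, -0.0271, 0.0895]
eef_rot: [0.0, 0.742, 0.67, 0.0]
wrist_force: [-0.5, -0.0, -0.6]
opening: 0.003
grasp_force: 0.0
```

Emit:
send_rows(series=[[[0,0,0],[0,0,-2],1],[[0,0,0],[0,0,-3],1],[[0,0,0],[0,0,-3],1]])

```text
time_s: 10.18
eef_pos: [0.5641, -0.0274, 0.0862]
eef_rot: [-0.0, 0.743, 0.67, -0.0]
wrist_force: [-0.3, -1.0, 0.2]
opening: 0.001
grasp_force: 0.0
```

Emit:
send_rows(series=[[[0,0,0],[0,0,-1],1],[[0,0,0],[0,0,-1],1]])

```text
time_s: 10.42
eef_pos: [0.5641, -0.0274, 0.0852]
eef_rot: [-0.0, 0.743, 0.67, -0.0]
wrist_force: [0.2, -0.2, 0.5]
opening: -0.005
grasp_force: 0.0
```

Emit:
send_rows(series=[[[0,0,0],[0,0,-1],1],[[0,0,0],[0,0,-1],1]])

```text
time_s: 10.68
eef_pos: [0.5643, -0.0274, 0.0847]
eef_rot: [0.0, 0.743, 0.67, 0.0]
wrist_force: [-1.1, -0.5, 4.7]
opening: 0.001
grasp_force: 2.1
```

Emit:
send_rows(series=[[[0,0,0],[0,0,-1],1],[[0,0,0],[0,0,-1],1]])

```text
time_s: 10.92
eef_pos: [0.5644, -0.0274, 0.0846]
eef_rot: [0.0, 0.742, 0.67, 0.0]
wrist_force: [-5.0, 1.1, 10.5]
opening: -0.007
grasp_force: 5.5
```

Contact came at about 0.085 m. At 10.5 N the lid has given only about 0.3 mm, so it is firm. Holding, and checking the force and the placement.

Emit:
send_rows(series=[[[0,0,0],[0,0,0],1],[[0,0,0],[0,0,0],1],[[0,0,0],[0,0,0],1],[[0,0,0],[0,0,0],1],[[0,0,0],[0,0,0],1],[[0,0,0],[0,0,0],1],[[0,0,0],[0,0,0],1],[[0,0,0],[0,0,0],1]])

```text
time_s: 11.92
eef_pos: [0.5644, -0.0274, 0.0846]
eef_rot: [0.0, 0.742, 0.67, 0.0]
wrist_force: [-3.9, 0.6, 10.5]
opening: -0.0
grasp_force: 5.4
```

Run:
```python
from h import *
for i in range(2):
  r=camera("scene"); o=telemetry.get_obs(); print(np.round(o["wrist_force"],2),np.round(o["eef_pos"],4))
  for t in ("thin_end","thick_end","wedge","case"):
    print(t,[(np.round(d["xyz"],4).tolist(),round(d["conf"],2)) for d in spotter.landmark_of(t,"scene")[:4]])
p=r["pixels"][:,:,::-1]; cv2.imwrite("pics/s4.png",cv2.resize(p[140:280,110:350],None,fx=3,fy=3,interpolation=2))
```

```text
[-3.9   0.68 10.33] [ 0.5644 -0.0274  0.0846]
thin_end [([0.7059, 0.0204, 0.0033], 0.79), ([0.5621, -0.0663, -0.0039], 0.77), ([0.3375, 0.2079, -0.0039], 0.6)]
thick_end [([0.5724, 0.0845, 0.014], 0.93), ([0.7133, 0.1197, 0.0035], 0.9), ([0.6806, 0.412, -0.0054], 0.65), ([0.454, 0.1146, 0.0112], 0.38)]
wedge [([0.7101, 0.0719, -0.0033], 0.85), ([0.5708, 0.0139, -0.0048], 0.73), ([0.5621, -0.0261, 0.0828], 0.65), ([0.3943, 0.161, -0.0006], 0.41)]
case [([0.4657, -0.1366, -0.0011], 0.83)]
[-3.55  0.83 11.33] [ 0.5644 -0.0274  0.0846]
thin_end [([0.7054, 0.0183, 0.002], 0.87), ([0.5617, -0.0685, -0.0024], 0.59), ([0.3354, 0.212, -0.0003], 0.43)]
thick_end [([0.7161, 0.1222, 0.002], 0.93), ([0.4529, 0.1153, 0.0139], 0.52)]
wedge [([0.5689, 0.0119, -0.0032], 0.91), ([0.71, 0.0675, -0.0042], 0.6), ([0.3939, 0.1628, -0.0004], 0.57)]
case [([0.4653, -0.1366, -0.0013], 0.69), ([0.7608, -0.0771, 0.0015], 0.55)]
```

View pics/s4.png

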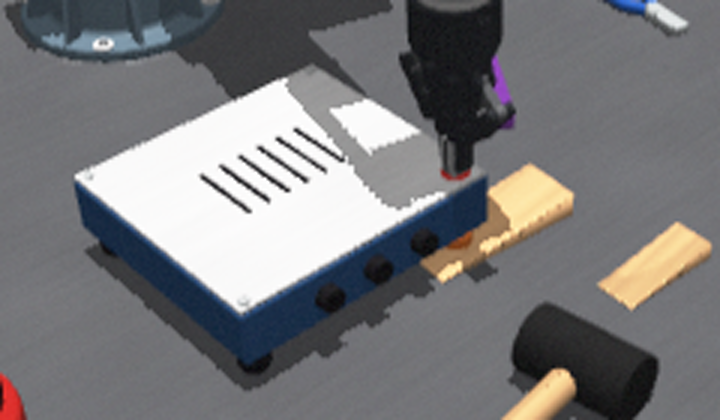

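The fingertips press on the red dot at (455,175) with 10–11 N. The wedge sits under the foot at (460,240), and the case is level and unmoved. Handing in.

```bash
python3 -c "
from h import *
print(ctrl.hand_in())"
```

```text
the job is handed in; nothing more can be done
None
```

I pushed the wedge in until it was snug under the orange foot and handed the job in while pressing the red dot at about 10.5 N; the lid gave only about 0.3 mm, and the enclosure stayed level and in place.

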